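Matching V-blocks on the magnetic chuck

ROBOT

A 6-joint arm with a two-finger parallel gripper is mounted at the origin on the work surface. World frame = base frame: x ahead of the robot, y to its left, z up, the work surface at z = 0. Lengths are in m, angles in rad, forces in N, time in s.
With the tool pointing down it reaches from about 0.3 to 0.875 m from the base axis. Payload 6.4 kg.
Tool frame: the origin (TCP) lies midway between the tips of the shut fingers; the grasp point (between the pads) lies 19 mm behind it; z points along the fingers, y is the line along which they close (so a half turn about z gives the same grasp; the last joint's range is limited). The gripper opens to 85 mm and grips with 20 to 120 N. Pads are 22 mm wide; open, the fingers measure 114 mm over their backs; the gripper's body (76 mm by 85 mm) begins 54 mm behind the grasp point. The pads swing forward as they close: fully open they stand 13 mm farther back than shut.
Start: joints at [0.955, 0.181, 1.607, -0, 1.354, -0.206], TCP at [0.229, 0.527, 0.231] pointing down, gripper open.
Joint ranges: [-2.99, 2.99], [-0.89, 2.07], [0.3, 2.58], [-1.14, 4.28], [0, 2.63], [-3.12, 3.12]. Speed limits (rad/s): [2.57, 2.57, 3.01, 3.14, 3.14, 3.14].

INTERFACE

Orientations are given as a unit quaternion [w, x, y, z].
In Python, from bench import ctrl, vision, workorder gives the robot as it stands. The module is installed in compiled form; this text tells all that it offers.
- The arm moves only by the tool servo_tool, never from a script. Its argument "steps" is a list of rows, each an object of numbers: "dx", "dy", "dz": the shift along the world's x, y, z as a fraction of full scale; "wx", "wy", "wz": the turn, a rotation vector about the world's x, y, z as a fraction of full scale. A call has exactly 5 rows; each row is the pose to reach, as a shift and turn from the pose commanded when the call began, turning the shorter way round; what a row does not reach only later rows make up. Full scale, the value 1, is 100 mm for a shift and pi rad for a turn. A row lasts 1/12 s, in which the tool goes at most 41.7 mm and 7.16 degrees, less where a joint would pass 70% of its speed; a pose out of reach is approached as far as the arm can. A call with a number of a shift or a turn outside -1 to 1 is refused whole. A call with a gripper value outside its range is refused whole. "jaw" is the opening, from 0 (shut) to 1 (fully open), set as the call begins (left out, the last holds). The fingers move at their own pace and stop on an object; the grip force is fixed at half the most. Time passes only in rows, so rows that repeat a pose let the fingers close, or fill a call up. It gives the time, the measured TCP pose, the force, the opening and the grip force at its end, in the units of the state.
- ctrl.get_obs(): the state, without advancing time (a new reading comes with each control period).
- vision.camera(name): name is "side" or "top"; returns a dict with "frame" (384x512x3 uint8, red, green, blue), "vfov" (degrees; the focal length in pixels is half the picture's height over the tangent of half this angle, whatever the lens; pixels are square), "cx", "cy" (the principal point, pixels), "D" ([k1, k2, p1, p2, k3] as OpenCV has them; the pictures are not rectified), "camera_from_world" (4x4, takes a point from world to camera coordinates). Camera axes: x right, y up, looking along -z (the intrinsics and any distortion apply to the point x, -y, -z); pixel columns grow to the right and rows downward; lengths in m; the calibration is good to about 2 mm. A picture is of the moment at which its call begins. There is no depth.
- workorder.hand_in(): hands the job in; it is judged then, once.
The state is a dict: "time_s": time; "q": joint angles; "dq": joint speeds; "joint_efforts": joint torques, N m; "eef_pos": TCP position; "eef_rot": TCP orientation; "wrist_force": force on the tool from outside, world axes, zero at the start; "torque": the same for the moment, N m; "opening": opening from 0.0 (shut) to 1.0 (fully open); "grasp_force": force on a finger pad.
Only numpy, scipy, OpenCV 4.12 (cv2) and the standard library are available. Lean on these libraries where they do the work, as an engineer would, in place of code of your own. Each camera call takes 0.05 s, during which the arm holds its last target. There are 200 camera calls.

TASK

Set up the steel tube for grinding: pick out the two V-blocks that are alike and stand them on the magnetic chuck, well apart and with their Vs in line along its length. Then switch the chuck on by pulling its end lever right over towards the robot into the far notch, and after that lay the tube in both Vs so that it lies level. Set each piece down gently without dropping it, let go of everything, and leave the odd V-blocks, the square welding magnet and the wire brush where they are.

Things in the scene. Friction and masses are not known exactly. Their poses are not given: they have to be found in the camera images.
- vblock_a: One of the two alike V-blocks, about 0.75 kg: plain steel V-block 48 wide (x) x 60 long (y) x 42 high, a 90-degree V along its y in the top, 34 wide at the top (the faces would meet 25 above the base); 4 mm relief slot under the V, a 6 mm deep groove along each side 18 to 26 above the base. Origin: centre of its underside, z up.
- vblock_b: The other of the two alike V-blocks, about 0.75 kg: plain steel V-block 48 wide (x) x 60 long (y) x 42 high, a 90-degree V along its y in the top, 34 wide at the top (the faces would meet 25 above the base); 4 mm relief slot under the V, a 6 mm deep groove along each side 18 to 26 above the base. Origin: centre of its underside, z up.
- vblock_low: An odd V-block, lower than the pair, not wanted: plain steel V-block 48 wide (x) x 60 long (y) x 30 high, a 90-degree V along its y in the top, 34 wide at the top (the faces would meet 13 above the base); 4 mm relief slot under the V, a 6 mm deep groove along each side 6 to 14 above the base. Origin: centre of its underside, z up.
- vblock_wide: Odd V-block, high as the pair but wider, not wanted: plain steel V-block 66 wide (x) x 60 long (y) x 42 high, a 90-degree V along its y in the top, 50 wide at the top (the faces would meet 17 above the base); 4 mm relief slot under the V, a 6 mm deep groove along each side 10 to 18 above the base. Origin: centre of its underside, z up.
- tube: Straight steel tube, 36 mm outside diameter, 200 mm long, about 0.49 kg. Origin: its middle, on the axis; its y runs along the axis (x and z turn as it rolls). It starts in the wooden cradle, axis 42 mm above the bench, free over its middle 80 mm. In the alike V-blocks its axis is 50.5 mm above their undersides: 108.5 mm above the bench on the chuck.
- cradle: Fixed wooden cradle under the tube: 76 (x) x 150 (y) mm board 6 thick, with two 22 mm thick slotted cross battens centred at y = -55 and +55 mm, 36 mm high at their cheeks; the tube lies along its y. Origin: centre of its underside.
- chuck: Permanent-magnet chuck fixed to the bench: grey block with steel top, 130 (x) x 250 (y, its length) mm, flat top 58 mm above the bench, low lugs at both ends; the lever is on its +y end. Origin: centre of its underside on the bench, z up. The simulation has no magnetic pull: the blocks stand by weight and friction.
- mag_lever (a joint): Angle (rad) of the chuck's lever: 0 = OFF, leaning 0.65 rad from upright to the chuck's +x (away from the robot); grows as it is pulled up and over to the chuck's -x (towards the robot) to 1.30 = ON, the notch at the end of its travel. It starts near OFF, stays where it is left and needs about 3 N at the grip.
- lever_pivot (a point): Pivot of the lever: 147 mm along the chuck's +y from its middle, 32 mm above the bench; the lever turns about the chuck's y axis through this point.
- lever_grip (a point): Middle of the lever's black barrel grip, on the lever's axis, 105 mm from the pivot; the grip is 26 mm thick and 56 mm long with round ends (75 to 131 mm from the pivot), on a 12 mm rod. Best pushed over with closed fingers set behind it (on its +x side); a pinch along the chuck's y works too but may creep.
- weld_magnet: Square welding magnet lying on the bench, 60 x 60 x 20 mm, a bystander.
- wire_brush: Wire brush lying bristles up, 260 mm long, 39 mm high, a bystander.
Mind the look-alikes: they are no part of the job. What is shaped like the vblock_b but red or yellow is not meant. Several things have the shape of the tube; the one meant has the colours described above.

How it is judged:
On the way, in this order (a step that is already met when the one before it is completed fails the run):
1. both alike V-blocks stand released on the chuck, at least 90 mm apart, Vs in line along its length, lever still off (x of vblock_a in the frame of chuck between -0.043 and 0.043 m and y of vblock_a in the frame of chuck between -0.1 and 0.1 m and z of vblock_a in the frame of chuck between 0.055 and 0.061 m and angle between each of vblock_a, vblock_b's own z axis and vertical below 0.03 rad and angle between the y axis of each of vblock_a, vblock_b and the y axis of chuck, either way round below 0.09 rad and contact force between each of vblock_a, vblock_b and the fingers below 0.1 N and linear speed of each of vblock_a, vblock_b below 0.01 m/s and x of vblock_b in the frame of chuck between -0.043 and 0.043 m and y of vblock_b in the frame of chuck between -0.1 and 0.1 m and z of vblock_b in the frame of chuck between 0.055 and 0.061 m and distance between vblock_a and vblock_b above 0.09 m and x of vblock_b in the frame of vblock_a between -0.012 and 0.012 m and value of joint mag_lever below 0.4 rad), for 0.2 s.
2. then the lever is thrown over to the ON notch, the blocks still standing so (x of vblock_a in the frame of chuck between -0.043 and 0.043 m and y of vblock_a in the frame of chuck between -0.1 and 0.1 m and z of vblock_a in the frame of chuck between 0.055 and 0.061 m and angle between each of vblock_a, vblock_b's own z axis and vertical below 0.03 rad and angle between the y axis of each of vblock_a, vblock_b and the y axis of chuck, either way round below 0.09 rad and contact force between each of vblock_a, vblock_b and the fingers below 0.1 N and linear speed of each of vblock_a, vblock_b below 0.01 m/s and x of vblock_b in the frame of chuck between -0.043 and 0.043 m and y of vblock_b in the frame of chuck between -0.1 and 0.1 m and z of vblock_b in the frame of chuck between 0.055 and 0.061 m and distance between vblock_a and vblock_b above 0.09 m and x of vblock_b in the frame of vblock_a between -0.012 and 0.012 m and value of joint mag_lever above 1.18 rad), for 0.2 s.
3. then the tube lies level and released in both Vs (angle between tube's own y axis and vertical between 1.5508 and 1.5908 rad and z of tube in the frame of chuck between 0.1055 and 0.1115 m and angle between the y axis of tube and the y axis of chuck, either way round below 0.09 rad and contact force between tube and vblock_a above 0.3 N and contact force between tube and vblock_b above 0.3 N and linear speed of tube below 0.01 m/s and contact force between tube and the fingers below 0.1 N and y of vblock_a in the frame of tube between -0.1 and 0.1 m and y of vblock_b in the frame of tube between -0.1 and 0.1 m and value of joint mag_lever above 1.18 rad), for 0.2 s.
At the end, for the whole second after the job is handed in: The alike V-blocks stand released on the chuck, 90 mm or more apart, within 5 degrees of its length and 12 mm of one line; lever within 0.12 rad of ON (1.30); tube at rest and released on both, level within 0.02 rad, axis 105.5 to 111.5 mm above the bench, within 5 degrees of the chuck's length (all of step 3 and x of vblock_a in the frame of chuck between -0.043 and 0.043 m and y of vblock_a in the frame of chuck between -0.1 and 0.1 m and z of vblock_a in the frame of chuck between 0.055 and 0.061 m and angle between each of vblock_a, vblock_b's own z axis and vertical below 0.03 rad and angle between the y axis of each of vblock_a, vblock_b and the y axis of chuck, either way round below 0.09 rad and contact force between each of vblock_a, vblock_b and the fingers below 0.1 N and linear speed of each of vblock_a, vblock_b below 0.01 m/s and x of vblock_b in the frame of chuck between -0.043 and 0.043 m and y of vblock_b in the frame of chuck between -0.1 and 0.1 m and z of vblock_b in the frame of chuck between 0.055 and 0.061 m and distance between vblock_a and vblock_b above 0.09 m and x of vblock_b in the frame of vblock_a between -0.012 and 0.012 m); the robot touches nothing.
It fails at once if a bystander (odd V-block, welding magnet, wire brush) is moved more than 30 mm (distance of any of vblock_low, vblock_wide, weld_magnet, wire_brush from where it was at the start of the episode above 0.03 m).
It fails at once if the tube or an alike V-block is dropped: it moves at over 0.45 m/s (a fall of about 10 mm) while the fingers do not touch it ((contact force between vblock_a and the fingers below 0.05 N and linear speed of vblock_a above 0.45 m/s) or (contact force between vblock_b and the fingers below 0.05 N and linear speed of vblock_b above 0.45 m/s) or (contact force between tube and the fingers below 0.05 N and linear speed of tube above 0.45 m/s)).
It fails at once if the tube is pressed onto a V-block with over 60 N (contact force between tube and vblock_a above 60 N or contact force between tube and vblock_b above 60 N).
It also fails if it takes over 66 s, if anything falls off the work surface, if the arm or the gripper's body presses on something with over 40 N, if the wrist force passes 120 N, or if a joint passes its speed limit or range.

## Working session

There is one attempt and no reset: what is moved stays moved. The work goes in short steps, Python scripts to look and compute and a tool call to move; the robot and the scene stay as the last step left them, time stands still between calls to the robot, and variables do not carry over. Pictures are saved under pics/ and viewed, at most 10 in all, crops included, and the job is handed in when it is done.

Besides the shell and the picture viewer there is one more tool, called after "Call:" as name([rows], argument=value, ...), one row to a line, values as JSON. servo_tool: Moves the arm, as the interface text tells. Its arguments: {"type":"object","properties":{"steps":{"type":"array","items":{"type":"object","properties":{"dx":{"type":"number"},"dy":{"type":"number"},"dz":{"type":"number"},"wx":{"type":"number"},"wy":{"type":"number"},"wz":{"type":"number"}}}},"jaw":{"type":"number"}},"required":["steps"]}

```bash
mkdir -p pics; cat > h.py <<'E'
import numpy as np, cv2, pickle
from bench import ctrl, vision, workorder
def grab(n,tag):
    c=vision.camera(n); pickle.dump(c,open(f'{tag}.pkl','wb')); return c
def K(c):
    h,w=c['frame'].shape[:2]; f=h/2/np.tan(np.radians(c['vfov'])/2)
    return np.array([[f,0,c['cx']],[0,f,c['cy']],[0,0,1.]])
F=np.diag([1.,-1,-1])
def ray(c,p):
    u=cv2.undistortPoints(np.array(p,float).reshape(-1,1,2),K(c),np.array(c['D'],float)).reshape(-1,2)
    T=np.array(c['camera_from_world']); R=T[:3,:3]; o=-R.T@T[:3,3]
    d=np.c_[u,np.ones(len(u))]@F@R
    return o,d
def onz(c,p,z):
    o,d=ray(c,p); return o+d*((z-o[2])/d[:,2])[:,None]
def proj(c,P):
    T=np.array(c['camera_from_world']); X=(np.atleast_2d(P)@T[:3,:3].T+T[:3,3])@F
    return cv2.projectPoints(X,np.zeros(3),np.zeros(3),K(c),np.array(c['D'],float))[0].reshape(-1,2)
E
python3 - <<'E'
from h import *
for n in('top','side'):
    c=grab(n,n); cv2.imwrite(f'pics/{n}0.png',cv2.resize(c['frame'][:,:,::-1],(800,600),interpolation=cv2.INTER_CUBIC))
    print(n,ray(c,[[256,192]]),c['vfov'],c['D'])
print(ctrl.get_obs())
E
```

```text
top (array([0.36228542, 0.04330988, 1.33139567]), array([[ 0.13175805,  0.00569161, -0.99127987]])) 53.50421611742858 [-0.00874545  0.          0.          0.          0.        ]
side (array([-0.04727602, -0.80128681,  0.75140828]), array([[ 0.46472431,  0.70663504, -0.53407742]])) 49.579609223998155 [-0.06942461  0.          0.          0.          0.        ]
{'time_s': 0.1, 'q': array([ 9.54715932e-01,  1.81479411e-01,  1.60792427e+00, -1.90613727e-05,
        1.35381694e+00, -2.06273976e-01]), 'dq': array([-0.00190973, -0.00353714, -0.00171137,  0.00098644,  0.00185507,
       -0.00032535]), 'joint_efforts': array([ 1.04287290e-03, -4.45874012e+01, -3.52236915e+01, -2.62119383e-04,
        3.96974749e-03,  2.26174586e-05]), 'eef_pos': array([0.22877181, 0.52697246, 0.23045928]), 'eef_rot': array([-3.16810069e-04,  2.03470311e-01,  9.79080778e-01, -7.49858105e-04]), 'wrist_force': array([ 0.38535596, -1.39943418,  0.12072797]), 'torque': array([ 0.02244387,  0.02070618, -0.00653551]), 'grasp_force': 0.0, 'opening': 0.9988070122722847}
```

View pics/top0.png

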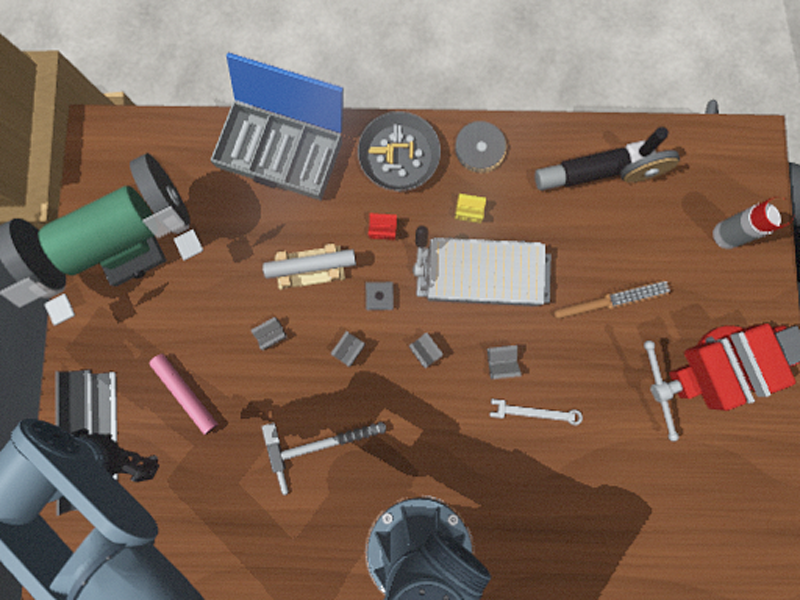

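View pics/side0.png

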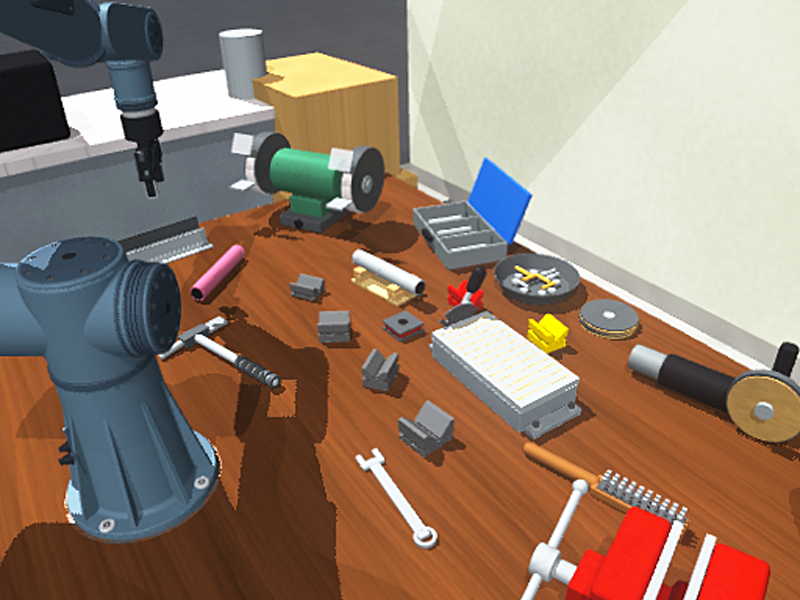

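The top view (800x600) has image up = +x and left = +y. Four grey V-blocks are at (268,333), (348,348), (426,349) and (504,362). The last looks wide. The red block (382,226) and yellow block (471,207) are look-alikes. The tube is in the cradle at (309,263), and the pink tube (183,393) is a look-alike. The lever is at (421,240) and the chuck at (487,271). In the side view the grey blocks are at (308,287), (335,326), (380,370) and (427,428). I still need to find which of the first three is low.

```bash
python3 - <<'E'
from h import *
t=pickle.load(open('top.pkl','rb')); s=pickle.load(open('side.pkl','rb'))
a=cv2.resize(t['frame'][195:250,155:345],(800,232),interpolation=cv2.INTER_CUBIC)
b=cv2.resize(s['frame'][165:300,180:300],(320,360),interpolation=cv2.INTER_CUBIC)
d=cv2.resize(t['frame'][140:205,160:360],(480,156),interpolation=cv2.INTER_CUBIC)
o=np.zeros((600,800,3),np.uint8); o[:232]=a; o[235:595,:320]=b; o[235:391,320:]=d
o[395:595,330:590]=cv2.resize(s['frame'][150:230,220:324],(260,200),interpolation=cv2.INTER_CUBIC)
cv2.imwrite('pics/crop1.png',o[:,:,::-1])
E
```

```text
(no output)
```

View pics/crop1.png

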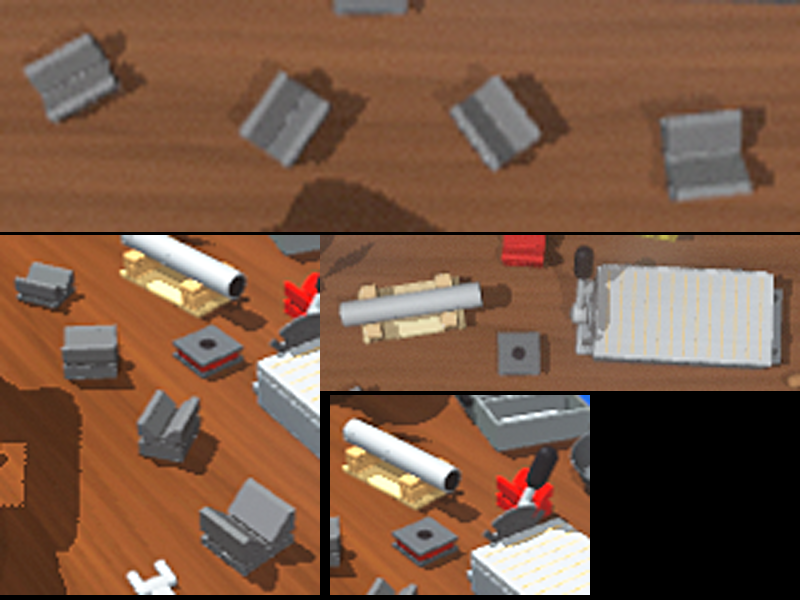

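The close crop shows the leftmost grey block is clearly lower and the rightmost is wider. The alike pair is therefore at top (348,348) and (426,349). Next I measure everything.

```bash
cat > meas.py <<'E'
from h import *
def rect(c,mask,box,z):
    u0,v0,u1,v1=box; m=np.zeros_like(mask); m[v0:v1,u0:u1]=mask[v0:v1,u0:u1]
    cs,_=cv2.findContours(m,cv2.RETR_EXTERNAL,cv2.CHAIN_APPROX_NONE); k=max(cs,key=cv2.contourArea)
    P=onz(c,k.reshape(-1,2),z)[:,:2]; (x,y),(w,h),a=cv2.minAreaRect((P*1000).astype(np.float32))
    if w<h: w,h,a=h,w,a+90
    a=(a+90)%180-90
    return np.round([x,y,w,h,a],1)   # centre mm, long, short, direction of long side from x (deg)
E
python3 - <<'E'
from meas import *
c=pickle.load(open('top.pkl','rb')); f=c['frame']
hsv=cv2.cvtColor(f,cv2.COLOR_RGB2HSV); g=((hsv[:,:,1]<60)&(hsv[:,:,2]>60)).astype(np.uint8)*255
s=.64
B={'low':(160,198,188,226,.03),'a':(207,206,240,239,.042),'b':(258,206,288,239,.042),'wide':(308,216,340,246,.042),'magnet':(230,178,255,200,.02),'tube':(164,155,230,180,.042),'chuck':(278,150,353,197,.058),'lever':(262,140,278,165,.115)}
for n,b in B.items():
    for z in ([b[4]] if n!='low' else (.03,.042)): print(n,z,rect(c,g,b[:4],z))
b=B['chuck']; 
o=cv2.resize(f[135:205,255:365],(770,490),interpolation=cv2.INTER_CUBIC); cv2.imwrite('pics/chuck.png',o[:,:,::-1])
for p in [(421*.64,240*.64)]: print('lever',onz(c,[p],.115))
E
```

```text
low 0.03 [458.2 338.6  62.3  53.  -60.9]
low 0.042 [457.3 335.9  61.7  52.5 -60.9]
a 0.042 [426.8 162.7  59.6  51.  -33.5]
b 0.042 [425.8  -5.8  60.6  49.7  36.8]
wide 0.042 [ 404.3 -173.6   67.    64.9    9.1]
magnet 0.02 [546.4  97.9  62.9  59.3   1.5]
tube 0.042 [612.1 254.8 204.5  37.6 -80.4]
chuck 0.058 [ 598.7 -146.8  253.6  141.1   88.2]
lever 0.115 [6.484e+02 1.900e+00 6.350e+01 3.590e+01 6.000e-01]
lever [[0.65122701 0.00867756 0.115     ]]
```

View pics/chuck.png

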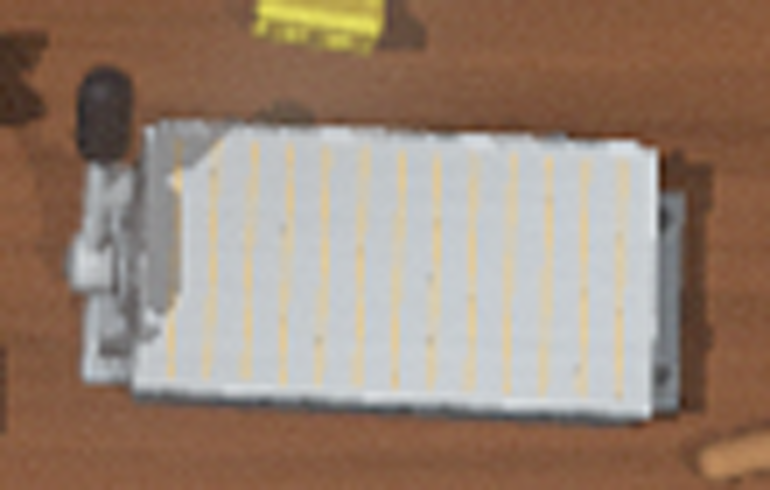

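The crop (x7, offset 255,135) shows the chuck top corners at about (150,122), (660,148), (650,413) and (133,392). The black lever grip runs from (105,68) to (103,162).

```bash
python3 - <<'E'
from meas import *
c=pickle.load(open('top.pkl','rb'))
q=np.array([[150,122],[660,148],[650,413],[133,392]])
p=q/7+np.array([255,135])-.43
P=onz(c,p,.058)[:,:2]; print(P.round(4)); print('sides',[np.linalg.norm(P[i]-P[(i+1)%4]).round(4) for i in range(4)],'ctr',P.mean(0))
for i,j in((1,0),(2,3),(2,1),(3,0)):
    d=P[j]-P[i]; print(i,j,np.degrees(np.arctan2(d[1],d[0])).round(2))
f=c['frame']; hsv=cv2.cvtColor(f,cv2.COLOR_RGB2HSV)
# white top / predicted box check
th=np.radians(-2.4)
for th in np.radians([-3,-2.2]):
  R=np.array([[np.cos(th),-np.sin(th)],[np.sin(th),np.cos(th)]])
  C=P.mean(0); Q=np.array([[.065,.125],[.065,-.125],[-.065,-.125],[-.065,.125]])@R.T+C
  print((proj(c,np.c_[Q,np.full(4,.058)])+.43-[255,135])*7)
  g=np.array([R@[.0635,.147]+C]); print('grip',g,((proj(c,[[*g[0],.1156]])+.43-[255,135])*7))
lv=onz(c,[(104/7+254.57,115/7+134.57)],.1156); print(lv)
s=pickle.load(open('side.pkl','rb')); print('side lever',proj(s,lv)/.64)
print('side corners',(proj(s,np.c_[P,np.full(4,.058)])/.64).round(0))
E
```

```text
[[ 0.6707 -0.0153]
 [ 0.662  -0.264 ]
 [ 0.5316 -0.2572]
 [ 0.5374 -0.0086]]
sides [np.float64(0.2488), np.float64(0.1306), np.float64(0.2487), np.float64(0.1335)] ctr [ 0.60044479 -0.13625012]
1 0 87.98
2 3 88.65
2 1 -2.97
3 0 -2.9
[[149.05623952 119.68358948]
 [661.17092565 154.38953023]
 [651.0823588  418.39604208]
 [132.0122713  382.4657657 ]]
grip [[0.67155115 0.00722508]] [[107.80959654  90.46120696]]
[[147.00036732 123.05327261]
 [659.41509557 150.77835538]
 [653.08407764 414.91983831]
 [133.68569063 386.16133875]]
grip [[0.66954099 0.0082039 ]] [[105.65882536  94.62226949]]
[[0.65977849 0.00885075 0.1156    ]]
side lever [[475.53298069 281.46941265]]
side corners [[487. 310.]
 [580. 377.]
 [520. 406.]
 [430. 332.]]
```

Low and wide are confirmed by size and look, and a (0.427,0.163) and b (0.426,-0.006) both come out at about 60x50. The chuck centre is (0.600,-0.136) with yaw -2.2°. Now I move above block a.

Call:
servo_tool([
  {"dx":0.1,"dy":-0.2,"wz":-0.011},
  {"dx":0.2,"dy":-0.4,"wz":-0.022},
  {"dx":0.3,"dy":-0.6,"wz":-0.033},
  {"dx":0.4,"dy":-0.8,"wz":-0.044},
  {"dx":0.5,"dy":-1,"wz":-0.0556},
], jaw=1)

```text
$.steps[0]: bad value
```

Call:
servo_tool([
  {"dx":0.1,"dy":-0.2},
  {"dx":0.2,"dy":-0.4},
  {"dx":0.3,"dy":-0.6},
  {"dx":0.4,"dy":-0.8},
  {"dx":0.5,"dy":-1},
])

```text
$.steps[0]: bad value
```

Call:
servo_tool([
  {"dx":0.1,"dy":-0.2},
  {"dx":0.2,"dy":-0.4},
  {"dx":0.3,"dy":-0.6},
  {"dx":0.4,"dy":-0.8},
  {"dx":0.5,"dy":-1},
])

```text
$.steps[0]: bad value
```

Call:
servo_tool([
  {"dx":0.12,"dy":-0.16,"dz":-0.2},
  {"dx":0.24,"dy":-0.32,"dz":-0.4},
  {"dx":0.36,"dy":-0.48,"dz":-0.6},
  {"dx":0.48,"dy":-0.643,"dz":-0.8},
  {"dx":0.48,"dy":-0.643,"dz":-0.8},
])

```text
$.steps[0]: bad value
```

Call:
servo_tool([
  {"dx":0.1,"dy":-0.2,"dz":0,"wx":0,"wy":0,"wz":-0.011},
  {"dx":0.2,"dy":-0.4,"dz":0,"wx":0,"wy":0,"wz":-0.022},
  {"dx":0.3,"dy":-0.6,"dz":0,"wx":0,"wy":0,"wz":-0.033},
  {"dx":0.4,"dy":-0.8,"dz":0,"wx":0,"wy":0,"wz":-0.044},
  {"dx":0.5,"dy":-1,"dz":0,"wx":0,"wy":0,"wz":-0.0556},
], jaw=1)

```text
time_s: 0.52
eef_pos: [0.2791, 0.4263, 0.2308]
eef_rot: [-0.0, 0.289, 0.957, -0.0]
wrist_force: [0.1, -0.7, -1.1]
opening: 0.999
grasp_force: 0.0
```

Call:
servo_tool([
  {"dx":0.1,"dy":-0.2,"dz":0,"wx":0,"wy":0,"wz":0},
  {"dx":0.2,"dy":-0.4,"dz":0,"wx":0,"wy":0,"wz":0},
  {"dx":0.3,"dy":-0.6,"dz":0,"wx":0,"wy":0,"wz":0},
  {"dx":0.4,"dy":-0.8,"dz":0,"wx":0,"wy":0,"wz":0},
  {"dx":0.5,"dy":-1,"dz":0,"wx":0,"wy":0,"wz":0},
])

```text
time_s: 0.93
eef_pos: [0.3291, 0.3263, 0.2309]
eef_rot: [-0.0, 0.288, 0.958, -0.0]
wrist_force: [0.4, 0.0, 0.9]
opening: 1.002
grasp_force: 0.0
```

Call:
servo_tool([
  {"dx":0.1,"dy":-0.2,"dz":0,"wx":0,"wy":0,"wz":0},
  {"dx":0.2,"dy":-0.4,"dz":0,"wx":0,"wy":0,"wz":0},
  {"dx":0.3,"dy":-0.6,"dz":0,"wx":0,"wy":0,"wz":0},
  {"dx":0.4,"dy":-0.8,"dz":0,"wx":0,"wy":0,"wz":0},
  {"dx":0.5,"dy":-1,"dz":0,"wx":0,"wy":0,"wz":0},
])

```text
time_s: 1.35
eef_pos: [0.3792, 0.2263, 0.231]
eef_rot: [-0.0, 0.288, 0.958, -0.0]
wrist_force: [-0.1, -0.5, 0.1]
opening: 1.003
grasp_force: 0.0
```

Call:
servo_tool([
  {"dx":0.12,"dy":-0.16,"dz":-0.2,"wx":0,"wy":0,"wz":0},
  {"dx":0.24,"dy":-0.32,"dz":-0.4,"wx":0,"wy":0,"wz":0},
  {"dx":0.36,"dy":-0.48,"dz":-0.6,"wx":0,"wy":0,"wz":0},
  {"dx":0.48,"dy":-0.64,"dz":-0.8,"wx":0,"wy":0,"wz":0},
  {"dx":0.48,"dy":-0.64,"dz":-0.8,"wx":0,"wy":0,"wz":0},
])

```text
time_s: 1.77
eef_pos: [0.426, 0.1608, 0.1475]
eef_rot: [-0.003, 0.289, 0.957, -0.002]
wrist_force: [-1.9, -1.0, -1.3]
opening: 0.996
grasp_force: 0.0
```

Call:
servo_tool([
  {"dx":0,"dy":0,"dz":-0.3,"wx":0,"wy":0,"wz":0},
  {"dx":0,"dy":0,"dz":-0.6,"wx":0,"wy":0,"wz":0},
  {"dx":0,"dy":0,"dz":-0.8,"wx":0,"wy":0,"wz":0},
  {"dx":0,"dy":0,"dz":-0.9,"wx":0,"wy":0,"wz":0},
  {"dx":0,"dy":0,"dz":-0.9,"wx":0,"wy":0,"wz":0},
])

```text
time_s: 2.18
eef_pos: [0.4251, 0.1635, 0.0595]
eef_rot: [-0.002, 0.288, 0.958, -0.001]
wrist_force: [-0.3, 0.9, -0.3]
opening: 0.994
grasp_force: 0.0
```

Call:
servo_tool([
  {"dx":0.015,"dy":0,"dz":-0.15,"wx":0,"wy":0,"wz":0},
  {"dx":0.015,"dy":0,"dz":-0.3,"wx":0,"wy":0,"wz":0},
  {"dx":0.015,"dy":0,"dz":-0.42,"wx":0,"wy":0,"wz":0},
  {"dx":0.015,"dy":0,"dz":-0.51,"wx":0,"wy":0,"wz":0},
  {"dx":0.015,"dy":0,"dz":-0.51,"wx":0,"wy":0,"wz":0},
])

```text
time_s: 2.6
eef_pos: [0.4283, 0.1636, 0.01]
eef_rot: [-0.0, 0.288, 0.958, -0.0]
wrist_force: [-0.4, -0.1, 0.5]
opening: 1.001
grasp_force: 0.0
```

Call:
servo_tool([
  {"dx":0,"dy":0,"dz":0,"wx":0,"wy":0,"wz":0},
  {"dx":0,"dy":0,"dz":0,"wx":0,"wy":0,"wz":0},
  {"dx":0,"dy":0,"dz":0,"wx":0,"wy":0,"wz":0},
  {"dx":0,"dy":0,"dz":0,"wx":0,"wy":0,"wz":0},
  {"dx":0,"dy":0,"dz":0,"wx":0,"wy":0,"wz":0},
], jaw=0)

```text
time_s: 3.02
eef_pos: [0.4294, 0.1634, 0.0115]
eef_rot: [0.001, 0.288, 0.958, 0.0]
wrist_force: [-2.0, -1.8, 7.4]
opening: 0.55
grasp_force: 62.4
```

Call:
servo_tool([
  {"dx":0,"dy":0,"dz":0,"wx":0,"wy":0,"wz":0},
  {"dx":0,"dy":0,"dz":0,"wx":0,"wy":0,"wz":0},
  {"dx":0,"dy":0,"dz":0,"wx":0,"wy":0,"wz":0},
  {"dx":0,"dy":0,"dz":0,"wx":0,"wy":0,"wz":0},
  {"dx":0,"dy":0,"dz":0,"wx":0,"wy":0,"wz":0},
])

```text
time_s: 3.43
eef_pos: [0.4295, 0.1634, 0.0115]
eef_rot: [0.001, 0.288, 0.958, 0.0]
wrist_force: [-2.1, 0.1, 6.6]
opening: 0.55
grasp_force: 62.4
```

Call:
servo_tool([
  {"dx":0,"dy":0,"dz":0.1,"wx":0,"wy":0,"wz":0},
  {"dx":0,"dy":0,"dz":0.3,"wx":0,"wy":0,"wz":0},
  {"dx":0,"dy":0,"dz":0.5,"wx":0,"wy":0,"wz":0},
  {"dx":0,"dy":0,"dz":0.75,"wx":0,"wy":0,"wz":0},
  {"dx":0,"dy":0,"dz":1,"wx":0,"wy":0,"wz":0},
])

```text
time_s: 3.85
eef_pos: [0.4271, 0.1633, 0.1109]
eef_rot: [-0.001, 0.288, 0.958, -0.0]
wrist_force: [1.4, 0.5, -7.2]
opening: 0.549
grasp_force: 64.2
```

Call:
servo_tool([
  {"dx":0.12,"dy":-0.17,"dz":0.15,"wx":0,"wy":0,"wz":-0.0325},
  {"dx":0.24,"dy":-0.34,"dz":0.3,"wx":0,"wy":0,"wz":-0.065},
  {"dx":0.36,"dy":-0.51,"dz":0.45,"wx":0,"wy":0,"wz":-0.0975},
  {"dx":0.48,"dy":-0.68,"dz":0.5,"wx":0,"wy":0,"wz":-0.13},
  {"dx":0.6,"dy":-0.85,"dz":0.5,"wx":0,"wy":0,"wz":-0.1625},
])

```text
time_s: 4.27
eef_pos: [0.4894, 0.0777, 0.1623]
eef_rot: [0.001, 0.523, 0.853, 0.001]
wrist_force: [0.1, 0.5, -6.5]
opening: 0.552
grasp_force: 64.6
```

Call:
servo_tool([
  {"dx":0.12,"dy":-0.17,"dz":0,"wx":0,"wy":0,"wz":-0.0325},
  {"dx":0.24,"dy":-0.34,"dz":0,"wx":0,"wy":0,"wz":-0.065},
  {"dx":0.36,"dy":-0.51,"dz":0,"wx":0,"wy":0,"wz":-0.0975},
  {"dx":0.48,"dy":-0.68,"dz":0,"wx":0,"wy":0,"wz":-0.13},
  {"dx":0.6,"dy":-0.85,"dz":0,"wx":0,"wy":0,"wz":-0.163},
])

```text
time_s: 4.68
eef_pos: [0.5479, -0.0072, 0.1599]
eef_rot: [-0.001, 0.722, 0.692, -0.001]
wrist_force: [0.7, 0.6, -5.9]
opening: 0.551
grasp_force: 64.6
```

Call:
servo_tool([
  {"dx":0.1,"dy":-0.16,"dz":0,"wx":0,"wy":0,"wz":0},
  {"dx":0.2,"dy":-0.32,"dz":0,"wx":0,"wy":0,"wz":0},
  {"dx":0.3,"dy":-0.48,"dz":0,"wx":0,"wy":0,"wz":0},
  {"dx":0.54,"dy":-0.645,"dz":0,"wx":0,"wy":0,"wz":0},
  {"dx":0.54,"dy":-0.645,"dz":0,"wx":0,"wy":0,"wz":0},
])

```text
time_s: 5.1
eef_pos: [0.605, -0.0744, 0.1602]
eef_rot: [0.001, 0.721, 0.693, 0.0]
wrist_force: [0.2, -0.5, -4.4]
opening: 0.552
grasp_force: 65.6
```

Call:
servo_tool([
  {"dx":0,"dy":0,"dz":-0.2,"wx":0,"wy":0,"wz":0},
  {"dx":0,"dy":0,"dz":-0.4,"wx":0,"wy":0,"wz":0},
  {"dx":0,"dy":0,"dz":-0.6,"wx":0,"wy":0,"wz":0},
  {"dx":0,"dy":0,"dz":-0.75,"wx":0,"wy":0,"wz":0},
  {"dx":0,"dy":0,"dz":-0.8,"wx":0,"wy":0,"wz":0},
])

```text
time_s: 5.52
eef_pos: [0.5995, -0.07, 0.0768]
eef_rot: [-0.003, 0.72, 0.694, -0.002]
wrist_force: [-0.7, 1.2, -5.8]
opening: 0.549
grasp_force: 65.3
```

Call:
servo_tool([
  {"dx":0,"dy":0,"dz":-0.02,"wx":0,"wy":0,"wz":0},
  {"dx":0,"dy":0,"dz":-0.04,"wx":0,"wy":0,"wz":0},
  {"dx":0,"dy":0,"dz":-0.06,"wx":0,"wy":0,"wz":0},
  {"dx":0,"dy":0,"dz":-0.08,"wx":0,"wy":0,"wz":0},
  {"dx":0,"dy":0,"dz":-0.08,"wx":0,"wy":0,"wz":0},
])

```text
time_s: 5.93
eef_pos: [0.603, -0.0712, 0.0729]
eef_rot: [0.0, 0.72, 0.694, 0.0]
wrist_force: [-0.4, 0.3, -6.3]
opening: 0.549
grasp_force: 65.3
```

Call:
servo_tool([
  {"dx":0,"dy":0,"dz":-0.01,"wx":0,"wy":0,"wz":0},
  {"dx":0,"dy":0,"dz":-0.02,"wx":0,"wy":0,"wz":0},
  {"dx":0,"dy":0,"dz":-0.03,"wx":0,"wy":0,"wz":0},
  {"dx":0,"dy":0,"dz":-0.035,"wx":0,"wy":0,"wz":0},
  {"dx":0,"dy":0,"dz":-0.035,"wx":0,"wy":0,"wz":0},
])

```text
time_s: 6.35
eef_pos: [0.6028, -0.0711, 0.0696]
eef_rot: [0.0, 0.72, 0.694, 0.0]
wrist_force: [-3.5, 0.4, 0.2]
opening: 0.555
grasp_force: 66.3
```

Call:
servo_tool([
  {"dx":0,"dy":0,"dz":0,"wx":0,"wy":0,"wz":0},
  {"dx":0,"dy":0,"dz":0,"wx":0,"wy":0,"wz":0},
  {"dx":0,"dy":0,"dz":0,"wx":0,"wy":0,"wz":0},
  {"dx":0,"dy":0,"dz":0,"wx":0,"wy":0,"wz":0},
  {"dx":0,"dy":0,"dz":0,"wx":0,"wy":0,"wz":0},
], jaw=1)

```text
time_s: 6.77
eef_pos: [0.6029, -0.0713, 0.0691]
eef_rot: [0.0, 0.72, 0.694, 0.0]
wrist_force: [-0.5, 0.3, 0.2]
opening: 1.0
grasp_force: 0.0
```

Call:
servo_tool([
  {"dx":0,"dy":0,"dz":0.1,"wx":0,"wy":0,"wz":0},
  {"dx":0,"dy":0,"dz":0.3,"wx":0,"wy":0,"wz":0},
  {"dx":0,"dy":0,"dz":0.5,"wx":0,"wy":0,"wz":0},
  {"dx":0,"dy":0,"dz":0.7,"wx":0,"wy":0,"wz":0},
  {"dx":0,"dy":0,"dz":0.9,"wx":0,"wy":0,"wz":0},
])

```text
time_s: 7.18
eef_pos: [0.6027, -0.0711, 0.1605]
eef_rot: [0.0, 0.72, 0.694, 0.0]
wrist_force: [-0.1, -0.4, -0.5]
opening: 1.002
grasp_force: 0.0
```

Call:
servo_tool([
  {"dx":-0.18,"dy":0.07,"dz":0,"wx":0,"wy":0,"wz":-0.03},
  {"dx":-0.36,"dy":0.13,"dz":0,"wx":0,"wy":0,"wz":-0.06},
  {"dx":-0.54,"dy":0.2,"dz":0,"wx":0,"wy":0,"wz":-0.09},
  {"dx":-0.72,"dy":0.26,"dz":0,"wx":0,"wy":0,"wz":-0.12},
  {"dx":-0.9,"dy":0.33,"dz":0,"wx":0,"wy":0,"wz":-0.15},
])

```text
time_s: 7.6
eef_pos: [0.512, -0.0379, 0.1596]
eef_rot: [0.0, 0.863, 0.505, 0.0]
wrist_force: [0.3, -0.3, 0.5]
opening: 0.999
grasp_force: 0.0
```

Call:
servo_tool([
  {"dx":-0.22,"dy":0.08,"dz":-0.1,"wx":0,"wy":0,"wz":-0.03},
  {"dx":-0.44,"dy":0.16,"dz":-0.3,"wx":0,"wy":0,"wz":-0.07},
  {"dx":-0.66,"dy":0.24,"dz":-0.5,"wx":0,"wy":0,"wz":-0.105},
  {"dx":-0.87,"dy":0.324,"dz":-0.6,"wx":0,"wy":0,"wz":-0.134},
  {"dx":-0.87,"dy":0.324,"dz":-0.6,"wx":0,"wy":0,"wz":-0.134},
])

```text
time_s: 8.02
eef_pos: [0.4198, -0.0034, 0.0962]
eef_rot: [-0.002, 0.949, 0.314, -0.003]
wrist_force: [-0.8, 0.6, -0.2]
opening: 0.998
grasp_force: 0.0
```

Call:
servo_tool([
  {"dx":0,"dy":0,"dz":-0.1,"wx":0,"wy":0,"wz":0},
  {"dx":0,"dy":0,"dz":-0.2,"wx":0,"wy":0,"wz":0},
  {"dx":0,"dy":0,"dz":-0.3,"wx":0,"wy":0,"wz":0},
  {"dx":0,"dy":0,"dz":-0.4,"wx":0,"wy":0,"wz":0},
  {"dx":0,"dy":0,"dz":-0.4,"wx":0,"wy":0,"wz":0},
])

```text
time_s: 8.43
eef_pos: [0.4246, -0.0056, 0.0566]
eef_rot: [-0.001, 0.949, 0.316, -0.001]
wrist_force: [-0.6, 0.1, -0.9]
opening: 1.002
grasp_force: 0.0
```

Call:
servo_tool([
  {"dx":0,"dy":0,"dz":-0.15,"wx":0,"wy":0,"wz":0},
  {"dx":0,"dy":0,"dz":-0.3,"wx":0,"wy":0,"wz":0},
  {"dx":0,"dy":0,"dz":-0.4,"wx":0,"wy":0,"wz":0},
  {"dx":0,"dy":0,"dz":-0.48,"wx":0,"wy":0,"wz":0},
  {"dx":0,"dy":0,"dz":-0.48,"wx":0,"wy":0,"wz":0},
])

```text
time_s: 8.85
eef_pos: [0.4245, -0.0054, 0.0093]
eef_rot: [-0.001, 0.949, 0.316, -0.001]
wrist_force: [-0.6, -0.3, -0.3]
opening: 0.998
grasp_force: 0.0
```

Call:
servo_tool([
  {"dx":0,"dy":0,"dz":0,"wx":0,"wy":0,"wz":0},
  {"dx":0,"dy":0,"dz":0,"wx":0,"wy":0,"wz":0},
  {"dx":0,"dy":0,"dz":0,"wx":0,"wy":0,"wz":0},
  {"dx":0,"dy":0,"dz":0,"wx":0,"wy":0,"wz":0},
  {"dx":0,"dy":0,"dz":0,"wx":0,"wy":0,"wz":0},
], jaw=0)

```text
time_s: 9.27
eef_pos: [0.4269, -0.0062, 0.0119]
eef_rot: [0.001, 0.949, 0.316, 0.001]
wrist_force: [-0.8, -1.1, 6.7]
opening: 0.555
grasp_force: 63.0
```

Call:
servo_tool([
  {"dx":0,"dy":0,"dz":0,"wx":0,"wy":0,"wz":0},
  {"dx":0,"dy":0,"dz":0,"wx":0,"wy":0,"wz":0},
  {"dx":0,"dy":0,"dz":0,"wx":0,"wy":0,"wz":0},
  {"dx":0,"dy":0,"dz":0,"wx":0,"wy":0,"wz":0},
  {"dx":0,"dy":0,"dz":0,"wx":0,"wy":0,"wz":0},
])

```text
time_s: 9.68
eef_pos: [0.4269, -0.0062, 0.0119]
eef_rot: [0.001, 0.949, 0.316, 0.001]
wrist_force: [-0.1, -1.3, 6.2]
opening: 0.55
grasp_force: 63.0
```

Call:
servo_tool([
  {"dx":0,"dy":0,"dz":0.1,"wx":0,"wy":0,"wz":0},
  {"dx":0,"dy":0,"dz":0.3,"wx":0,"wy":0,"wz":0},
  {"dx":0,"dy":0,"dz":0.5,"wx":0,"wy":0,"wz":0},
  {"dx":0,"dy":0,"dz":0.75,"wx":0,"wy":0,"wz":0},
  {"dx":0,"dy":0,"dz":1,"wx":0,"wy":0,"wz":0},
])

```text
time_s: 10.1
eef_pos: [0.4237, -0.005, 0.111]
eef_rot: [-0.001, 0.949, 0.316, -0.001]
wrist_force: [1.4, 0.3, -5.8]
opening: 0.551
grasp_force: 64.2
```

Call:
servo_tool([
  {"dx":0.12,"dy":-0.18,"dz":0.15,"wx":0,"wy":0,"wz":0.03},
  {"dx":0.24,"dy":-0.36,"dz":0.3,"wx":0,"wy":0,"wz":0.06},
  {"dx":0.36,"dy":-0.54,"dz":0.45,"wx":0,"wy":0,"wz":0.09},
  {"dx":0.5,"dy":-0.72,"dz":0.5,"wx":0,"wy":0,"wz":0.12},
  {"dx":0.7,"dy":-0.95,"dz":0.5,"wx":0,"wy":0,"wz":0.15},
])

```text
time_s: 10.52
eef_pos: [0.4952, -0.1005, 0.1621]
eef_rot: [-0.0, 0.848, 0.531, 0.0]
wrist_force: [1.1, 1.0, -7.1]
opening: 0.546
grasp_force: 64.3
```

Call:
servo_tool([
  {"dx":0.22,"dy":-0.25,"dz":0,"wx":0,"wy":0,"wz":0.03},
  {"dx":0.44,"dy":-0.5,"dz":0,"wx":0,"wy":0,"wz":0.06},
  {"dx":0.66,"dy":-0.75,"dz":0,"wx":0,"wy":0,"wz":0.095},
  {"dx":0.85,"dy":-0.9,"dz":0,"wx":0,"wy":0,"wz":0.1335},
  {"dx":1,"dy":-1,"dz":0,"wx":0,"wy":0,"wz":0.1335},
])

```text
time_s: 10.93
eef_pos: [0.5956, -0.2021, 0.1598]
eef_rot: [-0.001, 0.719, 0.695, -0.0]
wrist_force: [-0.1, 1.8, -4.8]
opening: 0.549
grasp_force: 64.2
```

Call:
servo_tool([
  {"dx":0.017,"dy":0,"dz":-0.2,"wx":0,"wy":0,"wz":0},
  {"dx":0.017,"dy":0,"dz":-0.4,"wx":0,"wy":0,"wz":0},
  {"dx":0.017,"dy":0,"dz":-0.6,"wx":0,"wy":0,"wz":0},
  {"dx":0.017,"dy":0,"dz":-0.75,"wx":0,"wy":0,"wz":0},
  {"dx":0.017,"dy":0,"dz":-0.8,"wx":0,"wy":0,"wz":0},
])

```text
time_s: 11.35
eef_pos: [0.594, -0.1987, 0.0766]
eef_rot: [-0.004, 0.72, 0.694, -0.001]
wrist_force: [-1.0, 0.3, -6.6]
opening: 0.545
grasp_force: 64.2
```

Call:
servo_tool([
  {"dx":0,"dy":0,"dz":-0.02,"wx":0,"wy":0,"wz":0},
  {"dx":0,"dy":0,"dz":-0.04,"wx":0,"wy":0,"wz":0},
  {"dx":0,"dy":0,"dz":-0.05,"wx":0,"wy":0,"wz":0},
  {"dx":0,"dy":0,"dz":-0.05,"wx":0,"wy":0,"wz":0},
  {"dx":0,"dy":0,"dz":-0.05,"wx":0,"wy":0,"wz":0},
])

```text
time_s: 11.77
eef_pos: [0.5978, -0.201, 0.0769]
eef_rot: [0.001, 0.72, 0.694, 0.0]
wrist_force: [1.3, -0.2, -6.0]
opening: 0.552
grasp_force: 64.2
```

Call:
servo_tool([
  {"dx":0,"dy":0,"dz":-0.025,"wx":0,"wy":0,"wz":0},
  {"dx":0,"dy":0,"dz":-0.045,"wx":0,"wy":0,"wz":0},
  {"dx":0,"dy":0,"dz":-0.06,"wx":0,"wy":0,"wz":0},
  {"dx":0,"dy":0,"dz":-0.07,"wx":0,"wy":0,"wz":0},
  {"dx":0,"dy":0,"dz":-0.072,"wx":0,"wy":0,"wz":0},
])

```text
time_s: 12.18
eef_pos: [0.5974, -0.2007, 0.0699]
eef_rot: [-0.0, 0.72, 0.694, -0.0]
wrist_force: [-5.2, 2.0, 5.7]
opening: 0.552
grasp_force: 65.5
```

Contact. Now release and rise.

Call:
servo_tool([
  {"dx":0,"dy":0,"dz":0,"wx":0,"wy":0,"wz":0},
  {"dx":0,"dy":0,"dz":0,"wx":0,"wy":0,"wz":0},
  {"dx":0,"dy":0,"dz":0,"wx":0,"wy":0,"wz":0},
  {"dx":0,"dy":0,"dz":0,"wx":0,"wy":0,"wz":0},
  {"dx":0,"dy":0,"dz":0,"wx":0,"wy":0,"wz":0},
], jaw=1)

```text
time_s: 12.6
eef_pos: [0.5976, -0.2009, 0.0688]
eef_rot: [0.0, 0.72, 0.694, 0.0]
wrist_force: [0.4, -0.1, -0.3]
opening: 1.0
grasp_force: 0.0
```

Call:
servo_tool([
  {"dx":0,"dy":0,"dz":0.1,"wx":0,"wy":0,"wz":0},
  {"dx":0,"dy":0,"dz":0.3,"wx":0,"wy":0,"wz":0},
  {"dx":0,"dy":0,"dz":0.5,"wx":0,"wy":0,"wz":0},
  {"dx":0,"dy":0,"dz":0.7,"wx":0,"wy":0,"wz":0},
  {"dx":0,"dy":0,"dz":1,"wx":0,"wy":0,"wz":0},
])

```text
time_s: 13.02
eef_pos: [0.5961, -0.2001, 0.1682]
eef_rot: [-0.002, 0.72, 0.694, -0.0]
wrist_force: [0.1, 1.0, -0.6]
opening: 1.002
grasp_force: 0.0
```

Call:
servo_tool([
  {"dx":-0.2,"dy":0,"dz":0.2,"wx":0,"wy":0,"wz":0},
  {"dx":-0.4,"dy":0,"dz":0.4,"wx":0,"wy":0,"wz":0},
  {"dx":-0.6,"dy":0,"dz":0.6,"wx":0,"wy":0,"wz":0},
  {"dx":-0.8,"dy":0,"dz":0.8,"wx":0,"wy":0,"wz":0},
  {"dx":-1,"dy":0,"dz":0.8,"wx":0,"wy":0,"wz":0},
], jaw=0)

```text
time_s: 13.43
eef_pos: [0.4984, -0.2019, 0.2541]
eef_rot: [0.004, 0.72, 0.694, 0.001]
wrist_force: [-1.1, -0.7, 0.6]
opening: 0.302
grasp_force: 0.0
```

```bash
python3 - <<'E'
from h import *
t=grab('top','top1'); s=grab('side','side1')
a=cv2.resize(t['frame'][135:205,255:365],(550,350),interpolation=cv2.INTER_CUBIC)
b=cv2.resize(s['frame'][160:290,255:385],(250,250),interpolation=cv2.INTER_CUBIC)
o=np.zeros((600,800,3),np.uint8); o[:350,:550]=a; o[350:,:250]=b; o[350:,260:260+333]=cv2.resize(t['frame'],(333,250))
cv2.imwrite('pics/c2.png',o[:,:,::-1])
E
```

```text
(no output)
```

View pics/c2.png

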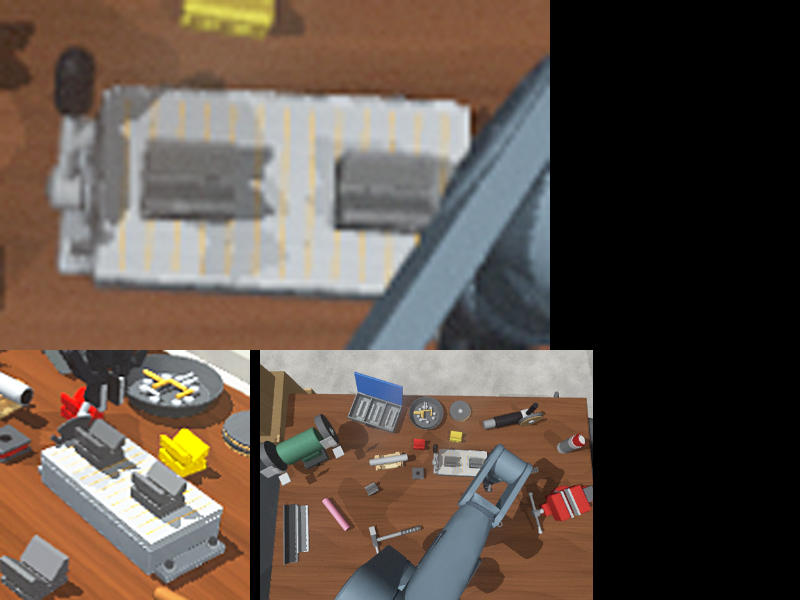

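Both blocks stand on the chuck in line, top crop (205,180) and (390,190). The lever is still off with its grip at (75,80). Next I swing round behind the lever with the fingers shut.

Call:
servo_tool([
  {"dx":0.16,"dy":0.14,"dz":0,"wx":0,"wy":0,"wz":0.034},
  {"dx":0.32,"dy":0.28,"dz":0,"wx":0,"wy":0,"wz":0.068},
  {"dx":0.48,"dy":0.42,"dz":0,"wx":0,"wy":0,"wz":0.102},
  {"dx":0.64,"dy":0.56,"dz":0,"wx":0,"wy":0,"wz":0.136},
  {"dx":0.8,"dy":0.7,"dz":0,"wx":0,"wy":0,"wz":0.17},
], jaw=0)

```text
time_s: 13.95
eef_pos: [0.5784, -0.1298, 0.2485]
eef_rot: [-0.0, 0.51, 0.86, 0.0]
wrist_force: [-1.1, 0.2, 0.4]
opening: 0.0
grasp_force: 0.0
```

Call:
servo_tool([
  {"dx":0.16,"dy":0.14,"dz":0,"wx":0,"wy":0,"wz":0.034},
  {"dx":0.32,"dy":0.28,"dz":0,"wx":0,"wy":0,"wz":0.068},
  {"dx":0.48,"dy":0.42,"dz":0,"wx":0,"wy":0,"wz":0.102},
  {"dx":0.64,"dy":0.56,"dz":0,"wx":0,"wy":0,"wz":0.136},
  {"dx":0.8,"dy":0.7,"dz":0,"wx":0,"wy":0,"wz":0.17},
])

```text
time_s: 14.37
eef_pos: [0.6584, -0.0595, 0.2483]
eef_rot: [-0.0, 0.264, 0.964, 0.0]
wrist_force: [-0.2, 0.1, -0.2]
opening: 0.002
grasp_force: 0.0
```

Call:
servo_tool([
  {"dx":0.16,"dy":0.17,"dz":0,"wx":0,"wy":0,"wz":0.034},
  {"dx":0.33,"dy":0.34,"dz":0,"wx":0,"wy":0,"wz":0.068},
  {"dx":0.5,"dy":0.51,"dz":0,"wx":0,"wy":0,"wz":0.102},
  {"dx":0.66,"dy":0.67,"dz":0,"wx":0,"wy":0,"wz":0.136},
  {"dx":0.66,"dy":0.67,"dz":0,"wx":0,"wy":0,"wz":0.16},
])

```text
time_s: 14.78
eef_pos: [0.7254, 0.0102, 0.2476]
eef_rot: [0.0, 0.015, 1.0, 0.001]
wrist_force: [-0.3, -0.1, -0.2]
opening: 0.0
grasp_force: 0.0
```

Call:
servo_tool([
  {"dx":0,"dy":0,"dz":-0.15,"wx":0,"wy":0,"wz":0},
  {"dx":0,"dy":0,"dz":-0.35,"wx":0,"wy":0,"wz":0},
  {"dx":0,"dy":0,"dz":-0.55,"wx":0,"wy":0,"wz":0},
  {"dx":0,"dy":0,"dz":-0.7,"wx":0,"wy":0,"wz":0},
  {"dx":0,"dy":0,"dz":-0.8,"wx":0,"wy":0,"wz":0},
])

```text
time_s: 15.2
eef_pos: [0.7225, 0.0069, 0.1657]
eef_rot: [-0.002, 0.019, 1.0, 0.0]
wrist_force: [0.3, 0.7, -1.2]
opening: -0.006
grasp_force: 0.0
```

Call:
servo_tool([
  {"dx":0,"dy":0,"dz":-0.2,"wx":0,"wy":0,"wz":0},
  {"dx":0,"dy":0,"dz":-0.4,"wx":0,"wy":0,"wz":0},
  {"dx":0,"dy":0,"dz":-0.55,"wx":0,"wy":0,"wz":0},
  {"dx":0,"dy":0,"dz":-0.6,"wx":0,"wy":0,"wz":0},
  {"dx":0,"dy":0,"dz":-0.6,"wx":0,"wy":0,"wz":0},
])

```text
time_s: 15.62
eef_pos: [0.7222, 0.0066, 0.1065]
eef_rot: [-0.002, 0.019, 1.0, 0.0]
wrist_force: [0.3, -0.5, 0.3]
opening: -0.002
grasp_force: 0.0
```

Call:
servo_tool([
  {"dx":-0.1,"dy":0.004,"dz":0,"wx":0,"wy":0,"wz":0},
  {"dx":-0.2,"dy":0.008,"dz":0,"wx":0,"wy":0,"wz":0},
  {"dx":-0.3,"dy":0.012,"dz":0.02,"wx":0,"wy":0,"wz":0},
  {"dx":-0.4,"dy":0.016,"dz":0.05,"wx":0,"wy":0,"wz":0},
  {"dx":-0.5,"dy":0.02,"dz":0.08,"wx":0,"wy":0,"wz":0},
])

```text
time_s: 16.03
eef_pos: [0.6762, 0.0079, 0.1201]
eef_rot: [0.004, 0.019, 1.0, -0.0]
wrist_force: [5.9, -0.5, 4.4]
opening: -0.0
grasp_force: 2.8
```

Call:
servo_tool([
  {"dx":-0.1,"dy":0.004,"dz":0.02,"wx":0,"wy":0,"wz":0},
  {"dx":-0.2,"dy":0.008,"dz":0.04,"wx":0,"wy":0,"wz":0},
  {"dx":-0.3,"dy":0.012,"dz":0.05,"wx":0,"wy":0,"wz":0},
  {"dx":-0.4,"dy":0.016,"dz":0.06,"wx":0,"wy":0,"wz":0},
  {"dx":-0.5,"dy":0.02,"dz":0.06,"wx":0,"wy":0,"wz":0},
])

```text
time_s: 16.45
eef_pos: [0.6262, 0.0098, 0.1265]
eef_rot: [0.004, 0.019, 1.0, -0.001]
wrist_force: [4.6, -0.9, 2.3]
opening: 0.001
grasp_force: 2.0
```

Call:
servo_tool([
  {"dx":-0.07,"dy":0.003,"dz":-0.02,"wx":0,"wy":0,"wz":0},
  {"dx":-0.14,"dy":0.006,"dz":-0.04,"wx":0,"wy":0,"wz":0},
  {"dx":-0.21,"dy":0.009,"dz":-0.06,"wx":0,"wy":0,"wz":0},
  {"dx":-0.28,"dy":0.012,"dz":-0.08,"wx":0,"wy":0,"wz":0},
  {"dx":-0.35,"dy":0.014,"dz":-0.1,"wx":0,"wy":0,"wz":0},
])

```text
time_s: 16.87
eef_pos: [0.5879, 0.0116, 0.1126]
eef_rot: [0.0, 0.019, 1.0, -0.0]
wrist_force: [2.4, -0.9, 3.5]
opening: 0.003
grasp_force: 1.8
```

Call:
servo_tool([
  {"dx":-0.04,"dy":0.001,"dz":-0.01,"wx":0,"wy":0,"wz":0},
  {"dx":-0.07,"dy":0.002,"dz":-0.02,"wx":0,"wy":0,"wz":0},
  {"dx":-0.1,"dy":0.004,"dz":-0.03,"wx":0,"wy":0,"wz":0},
  {"dx":-0.13,"dy":0.005,"dz":-0.04,"wx":0,"wy":0,"wz":0},
  {"dx":-0.13,"dy":0.005,"dz":-0.04,"wx":0,"wy":0,"wz":0},
])

```text
time_s: 17.28
eef_pos: [0.5743, 0.0124, 0.1079]
eef_rot: [-0.001, 0.019, 1.0, 0.0]
wrist_force: [1.0, -0.7, 0.2]
opening: -0.003
grasp_force: 0.5
```

Call:
servo_tool([
  {"dx":-0.02,"dy":0.001,"dz":-0.01,"wx":0,"wy":0,"wz":0},
  {"dx":-0.03,"dy":0.001,"dz":-0.01,"wx":0,"wy":0,"wz":0},
  {"dx":-0.04,"dy":0.001,"dz":-0.01,"wx":0,"wy":0,"wz":0},
  {"dx":-0.05,"dy":0.002,"dz":-0.01,"wx":0,"wy":0,"wz":0},
  {"dx":-0.05,"dy":0.002,"dz":-0.01,"wx":0,"wy":0,"wz":0},
])

```text
time_s: 17.7
eef_pos: [0.5722, 0.0123, 0.1085]
eef_rot: [0.002, 0.019, 1.0, -0.0]
wrist_force: [6.9, 1.0, 1.0]
opening: -0.001
grasp_force: 2.9
```

Call:
servo_tool([
  {"dx":-0.02,"dy":0.001,"dz":0,"wx":0,"wy":0,"wz":0},
  {"dx":-0.04,"dy":0.001,"dz":0,"wx":0,"wy":0,"wz":0},
  {"dx":-0.04,"dy":0.001,"dz":0,"wx":0,"wy":0,"wz":0},
  {"dx":-0.04,"dy":0.001,"dz":0,"wx":0,"wy":0,"wz":0},
  {"dx":-0.04,"dy":0.001,"dz":0,"wx":0,"wy":0,"wz":0},
])

```text
time_s: 18.12
eef_pos: [0.5708, 0.0121, 0.11]
eef_rot: [0.005, 0.019, 1.0, -0.0]
wrist_force: [12.2, 0.0, 1.9]
opening: 0.002
grasp_force: 5.5
```

The lever is at its stop. I retreat and go to the tube at (0.612,0.255), axis -80.4°.

Call:
servo_tool([
  {"dx":0.2,"dy":0,"dz":0,"wx":0,"wy":0,"wz":0},
  {"dx":0.3,"dy":0,"dz":0.2,"wx":0,"wy":0,"wz":0},
  {"dx":0.3,"dy":0,"dz":0.5,"wx":0,"wy":0,"wz":0},
  {"dx":0.3,"dy":0,"dz":0.8,"wx":0,"wy":0,"wz":0},
  {"dx":0.3,"dy":0,"dz":1,"wx":0,"wy":0,"wz":0},
])

```text
time_s: 18.53
eef_pos: [0.5963, 0.0126, 0.2097]
eef_rot: [-0.0, 0.019, 1.0, -0.0]
wrist_force: [0.6, -0.6, 0.5]
opening: -0.003
grasp_force: 0.0
```

Call:
servo_tool([
  {"dx":0.01,"dy":0.16,"dz":0,"wx":0,"wy":0,"wz":-0.032},
  {"dx":0.02,"dy":0.32,"dz":0,"wx":0,"wy":0,"wz":-0.064},
  {"dx":0.03,"dy":0.48,"dz":0,"wx":0,"wy":0,"wz":-0.096},
  {"dx":0.04,"dy":0.64,"dz":0,"wx":0,"wy":0,"wz":-0.128},
  {"dx":0.05,"dy":0.8,"dz":0,"wx":0,"wy":0,"wz":-0.16},
], jaw=1)

```text
time_s: 18.95
eef_pos: [0.6002, 0.0933, 0.2069]
eef_rot: [-0.001, 0.269, 0.963, -0.0]
wrist_force: [0.9, 0.1, 0.1]
opening: 0.711
grasp_force: 0.0
```

Call:
servo_tool([
  {"dx":0.01,"dy":0.16,"dz":0,"wx":0,"wy":0,"wz":-0.032},
  {"dx":0.02,"dy":0.32,"dz":0,"wx":0,"wy":0,"wz":-0.064},
  {"dx":0.03,"dy":0.48,"dz":0,"wx":0,"wy":0,"wz":-0.096},
  {"dx":0.04,"dy":0.64,"dz":0,"wx":0,"wy":0,"wz":-0.128},
  {"dx":0.05,"dy":0.8,"dz":0,"wx":0,"wy":0,"wz":-0.16},
])

```text
time_s: 19.37
eef_pos: [0.6052, 0.1733, 0.2067]
eef_rot: [-0.001, 0.5, 0.866, -0.001]
wrist_force: [0.6, -0.8, 0.4]
opening: 1.0
grasp_force: 0.0
```

Call:
servo_tool([
  {"dx":0.02,"dy":0.2,"dz":-0.1,"wx":0,"wy":0,"wz":-0.03},
  {"dx":0.03,"dy":0.4,"dz":-0.2,"wx":0,"wy":0,"wz":-0.06},
  {"dx":0.05,"dy":0.6,"dz":-0.3,"wx":0,"wy":0,"wz":-0.09},
  {"dx":0.06,"dy":0.83,"dz":-0.4,"wx":0,"wy":0,"wz":-0.1144},
  {"dx":0.06,"dy":0.83,"dz":-0.4,"wx":0,"wy":0,"wz":-0.1144},
])

```text
time_s: 19.78
eef_pos: [0.6095, 0.2587, 0.1642]
eef_rot: [-0.002, 0.645, 0.764, -0.002]
wrist_force: [-0.8, 1.2, -0.7]
opening: 0.999
grasp_force: 0.0
```

Call:
servo_tool([
  {"dx":0,"dy":0,"dz":-0.2,"wx":0,"wy":0,"wz":0},
  {"dx":0,"dy":0,"dz":-0.4,"wx":0,"wy":0,"wz":0},
  {"dx":0,"dy":0,"dz":-0.6,"wx":0,"wy":0,"wz":0},
  {"dx":0,"dy":0,"dz":-0.7,"wx":0,"wy":0,"wz":0},
  {"dx":0,"dy":0,"dz":-0.7,"wx":0,"wy":0,"wz":0},
])

```text
time_s: 20.2
eef_pos: [0.6097, 0.2546, 0.0941]
eef_rot: [-0.002, 0.645, 0.764, -0.003]
wrist_force: [-1.0, -0.2, -0.2]
opening: 1.001
grasp_force: 0.0
```

```bash
python3 - <<'E'
from h import *
t=grab('top','top2'); s=grab('side','side2')
a=cv2.resize(t['frame'][140:205,155:355],(800,260),interpolation=cv2.INTER_CUBIC)
b=cv2.resize(s['frame'][140:280,215:385],(400,329),interpolation=cv2.INTER_CUBIC)
o=np.zeros((600,800,3),np.uint8); o[:260]=a; o[265:594,:400]=b
cv2.imwrite('pics/c3.png',o[:,:,::-1])
f=t['frame']; k=cv2.cvtColor(f,cv2.COLOR_RGB2HSV)
for p in [(.542,.0133),]: print('expected ON grip px in crop',(proj(t,[[*p,.1156]])-[155,140])*4, 'side',(proj(s,[[*p,.1156]])-[215,140])*2.35+[0,265])
E
```

```text
expected ON grip px in crop [[450.26781194 186.53200166]] side [[133.12820199 387.20885934]]
```

View pics/c3.png

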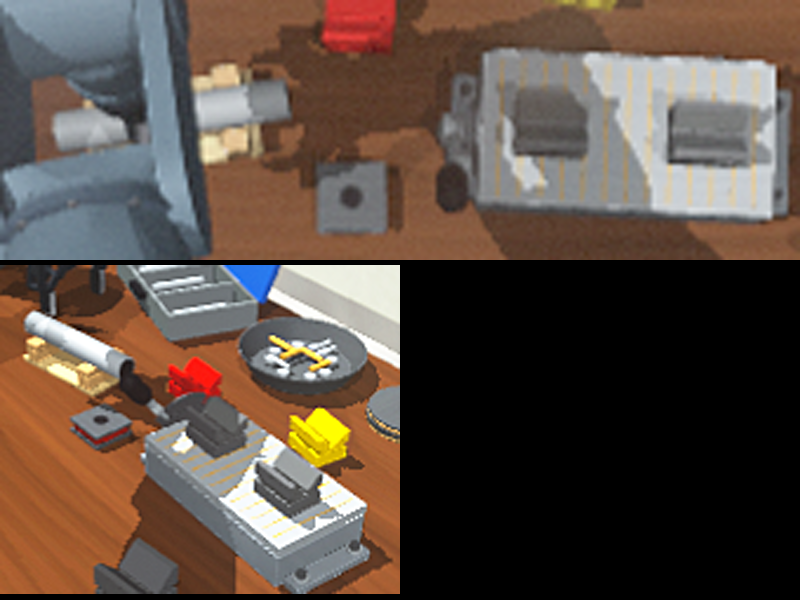

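The top crop shows the lever grip at (452,187), which matches the predicted ON position (450,187). Blocks are undisturbed. I descend on the tube.

Call:
servo_tool([
  {"dx":0,"dy":0,"dz":-0.2,"wx":0,"wy":0,"wz":0},
  {"dx":0,"dy":0,"dz":-0.4,"wx":0,"wy":0,"wz":0},
  {"dx":0,"dy":0,"dz":-0.55,"wx":0,"wy":0,"wz":0},
  {"dx":0,"dy":0,"dz":-0.68,"wx":0,"wy":0,"wz":0},
  {"dx":0,"dy":0,"dz":-0.75,"wx":0,"wy":0,"wz":0},
])

```text
time_s: 20.72
eef_pos: [0.6119, 0.2553, 0.0214]
eef_rot: [-0.0, 0.645, 0.764, -0.001]
wrist_force: [-0.3, 0.4, 0.3]
opening: 0.995
grasp_force: 0.0
```

Call:
servo_tool([
  {"dx":0,"dy":0,"dz":0,"wx":0,"wy":0,"wz":0},
  {"dx":0,"dy":0,"dz":0,"wx":0,"wy":0,"wz":0},
  {"dx":0,"dy":0,"dz":0,"wx":0,"wy":0,"wz":0},
  {"dx":0,"dy":0,"dz":0,"wx":0,"wy":0,"wz":0},
  {"dx":0,"dy":0,"dz":0,"wx":0,"wy":0,"wz":0},
], jaw=0)

```text
time_s: 21.13
eef_pos: [0.6135, 0.2558, 0.0242]
eef_rot: [0.001, 0.645, 0.764, 0.001]
wrist_force: [0.5, 0.6, 3.4]
opening: 0.403
grasp_force: 60.1
```

Call:
servo_tool([
  {"dx":0,"dy":0,"dz":0,"wx":0,"wy":0,"wz":0},
  {"dx":0,"dy":0,"dz":0,"wx":0,"wy":0,"wz":0},
  {"dx":0,"dy":0,"dz":0,"wx":0,"wy":0,"wz":0},
  {"dx":0,"dy":0,"dz":0,"wx":0,"wy":0,"wz":0},
  {"dx":0,"dy":0,"dz":0,"wx":0,"wy":0,"wz":0},
])

```text
time_s: 21.55
eef_pos: [0.6135, 0.2558, 0.0241]
eef_rot: [0.001, 0.645, 0.764, 0.001]
wrist_force: [-0.4, -0.3, 5.2]
opening: 0.405
grasp_force: 60.3
```

Tube gripped at measured z=0.0241, so it should seat at about z=0.0906. Lift and carry.

Call:
servo_tool([
  {"dx":0,"dy":0,"dz":0.1,"wx":0,"wy":0,"wz":0},
  {"dx":0,"dy":0,"dz":0.25,"wx":0,"wy":0,"wz":0},
  {"dx":0,"dy":0,"dz":0.45,"wx":0,"wy":0,"wz":0},
  {"dx":0,"dy":0,"dz":0.7,"wx":0,"wy":0,"wz":0},
  {"dx":0,"dy":0,"dz":0.95,"wx":0,"wy":0,"wz":0},
])

```text
time_s: 21.97
eef_pos: [0.6111, 0.2553, 0.1183]
eef_rot: [-0.001, 0.645, 0.764, -0.001]
wrist_force: [1.6, 0.0, -4.3]
opening: 0.403
grasp_force: 60.5
```

Call:
servo_tool([
  {"dx":-0.01,"dy":-0.1,"dz":0.25,"wx":0,"wy":0,"wz":-0.013},
  {"dx":-0.02,"dy":-0.25,"dz":0.5,"wx":0,"wy":0,"wz":-0.026},
  {"dx":-0.03,"dy":-0.45,"dz":0.7,"wx":0,"wy":0,"wz":-0.039},
  {"dx":-0.04,"dy":-0.65,"dz":0.85,"wx":0,"wy":0,"wz":-0.052},
  {"dx":-0.06,"dy":-0.85,"dz":0.9,"wx":0,"wy":0,"wz":-0.0656},
])

```text
time_s: 22.38
eef_pos: [0.6072, 0.17, 0.2117]
eef_rot: [0.002, 0.721, 0.693, 0.002]
wrist_force: [1.0, -1.2, -4.3]
opening: 0.398
grasp_force: 60.6
```

Call:
servo_tool([
  {"dx":-0.01,"dy":-0.2,"dz":0,"wx":0,"wy":0,"wz":0},
  {"dx":-0.02,"dy":-0.4,"dz":0,"wx":0,"wy":0,"wz":0},
  {"dx":-0.03,"dy":-0.6,"dz":0,"wx":0,"wy":0,"wz":0},
  {"dx":-0.04,"dy":-0.8,"dz":0,"wx":0,"wy":0,"wz":0},
  {"dx":-0.06,"dy":-1,"dz":0,"wx":0,"wy":0,"wz":0},
])

```text
time_s: 22.8
eef_pos: [0.5995, 0.0697, 0.2081]
eef_rot: [-0.0, 0.72, 0.694, -0.0]
wrist_force: [0.7, -0.0, -4.8]
opening: 0.405
grasp_force: 60.7
```

Call:
servo_tool([
  {"dx":0,"dy":-0.2,"dz":0,"wx":0,"wy":0,"wz":0},
  {"dx":0,"dy":-0.4,"dz":0,"wx":0,"wy":0,"wz":0},
  {"dx":0,"dy":-0.6,"dz":0,"wx":0,"wy":0,"wz":0},
  {"dx":0,"dy":-0.8,"dz":0,"wx":0,"wy":0,"wz":0},
  {"dx":0,"dy":-1,"dz":0,"wx":0,"wy":0,"wz":0},
])

```text
time_s: 23.22
eef_pos: [0.5995, -0.0302, 0.208]
eef_rot: [-0.0, 0.72, 0.694, -0.0]
wrist_force: [0.7, -0.8, -5.0]
opening: 0.402
grasp_force: 60.7
```

Call:
servo_tool([
  {"dx":0,"dy":-0.2,"dz":0,"wx":0,"wy":0,"wz":0},
  {"dx":0,"dy":-0.4,"dz":0,"wx":0,"wy":0,"wz":0},
  {"dx":0,"dy":-0.6,"dz":0,"wx":0,"wy":0,"wz":0},
  {"dx":0,"dy":-0.85,"dz":0,"wx":0,"wy":0,"wz":0},
  {"dx":0,"dy":-1,"dz":0,"wx":0,"wy":0,"wz":0},
])

```text
time_s: 23.63
eef_pos: [0.5997, -0.1315, 0.208]
eef_rot: [0.0, 0.721, 0.693, -0.0]
wrist_force: [-0.8, -0.2, -3.5]
opening: 0.405
grasp_force: 60.7
```

Call:
servo_tool([
  {"dx":0,"dy":-0.065,"dz":-0.2,"wx":0,"wy":0,"wz":0},
  {"dx":0,"dy":-0.065,"dz":-0.35,"wx":0,"wy":0,"wz":0},
  {"dx":0,"dy":-0.065,"dz":-0.5,"wx":0,"wy":0,"wz":0},
  {"dx":0,"dy":-0.065,"dz":-0.6,"wx":0,"wy":0,"wz":0},
  {"dx":0,"dy":-0.065,"dz":-0.6,"wx":0,"wy":0,"wz":0},
])

```text
time_s: 24.05
eef_pos: [0.5984, -0.135, 0.1449]
eef_rot: [-0.002, 0.72, 0.694, -0.001]
wrist_force: [-0.6, 0.1, -5.4]
opening: 0.4
grasp_force: 60.7
```

```bash
python3 - <<'E'
from h import *
t=grab('top','top3'); s=grab('side','side3')
print(ctrl.get_obs()['eef_pos'])
a=cv2.resize(t['frame'][130:210,250:370],(525,350),interpolation=cv2.INTER_CUBIC)
b=cv2.resize(s['frame'][120:290,235:405],(600,600),interpolation=cv2.INTER_CUBIC)
o=np.zeros((600,800,3),np.uint8); o[:,:450]=b[:,60:510]; o[:233,450:]=cv2.resize(a,(350,233))
cv2.imwrite('pics/c4.png',o[:,:,::-1])
E
```

```text
[ 0.60018275 -0.13568153  0.14775451]
```

View pics/c4.png

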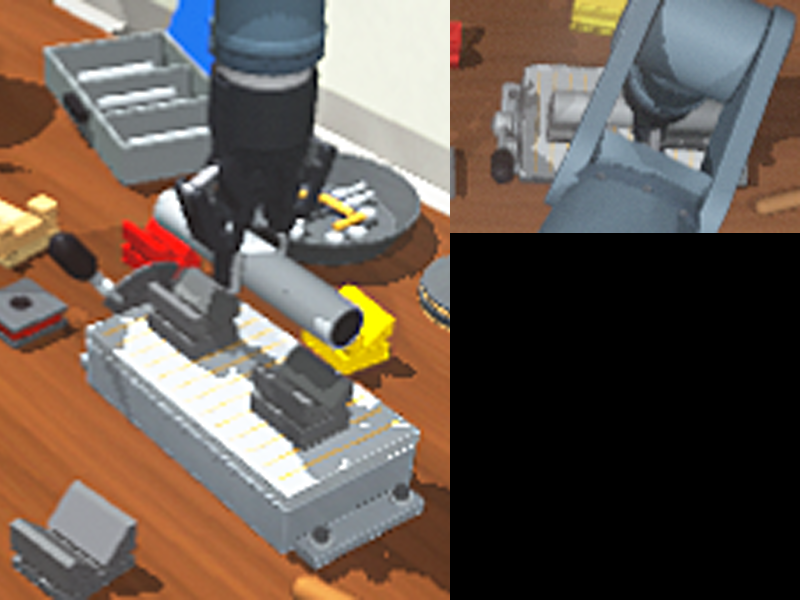

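The tube hangs level over both Vs (ends at side crop (175,215) and (345,325)). I lower it.

Call:
servo_tool([
  {"dx":0,"dy":0,"dz":-0.12,"wx":0,"wy":0,"wz":0},
  {"dx":0,"dy":0,"dz":-0.25,"wx":0,"wy":0,"wz":0},
  {"dx":0,"dy":0,"dz":-0.36,"wx":0,"wy":0,"wz":0},
  {"dx":0,"dy":0,"dz":-0.44,"wx":0,"wy":0,"wz":0},
  {"dx":0,"dy":0,"dz":-0.5,"wx":0,"wy":0,"wz":0},
])

```text
time_s: 24.57
eef_pos: [0.5993, -0.1355, 0.0956]
eef_rot: [-0.001, 0.72, 0.694, -0.0]
wrist_force: [0.0, -0.2, -4.8]
opening: 0.406
grasp_force: 60.8
```

Call:
servo_tool([
  {"dx":0,"dy":0,"dz":-0.01,"wx":0,"wy":0,"wz":0},
  {"dx":0,"dy":0,"dz":-0.02,"wx":0,"wy":0,"wz":0},
  {"dx":0,"dy":0,"dz":-0.03,"wx":0,"wy":0,"wz":0},
  {"dx":0,"dy":0,"dz":-0.04,"wx":0,"wy":0,"wz":0},
  {"dx":0,"dy":0,"dz":-0.04,"wx":0,"wy":0,"wz":0},
])

```text
time_s: 24.98
eef_pos: [0.6006, -0.1361, 0.094]
eef_rot: [0.0, 0.72, 0.694, 0.0]
wrist_force: [-0.1, 0.1, -4.4]
opening: 0.401
grasp_force: 60.8
```

Call:
servo_tool([
  {"dx":0,"dy":0,"dz":-0.005,"wx":0,"wy":0,"wz":0},
  {"dx":0,"dy":0,"dz":-0.01,"wx":0,"wy":0,"wz":0},
  {"dx":0,"dy":0,"dz":-0.015,"wx":0,"wy":0,"wz":0},
  {"dx":0,"dy":0,"dz":-0.02,"wx":0,"wy":0,"wz":0},
  {"dx":0,"dy":0,"dz":-0.02,"wx":0,"wy":0,"wz":0},
])

```text
time_s: 25.4
eef_pos: [0.6002, -0.136, 0.0915]
eef_rot: [-0.0, 0.72, 0.694, -0.0]
wrist_force: [-0.2, -0.2, -5.3]
opening: 0.408
grasp_force: 60.8
```

Call:
servo_tool([
  {"dx":0,"dy":0,"dz":-0.004,"wx":0,"wy":0,"wz":0},
  {"dx":0,"dy":0,"dz":-0.008,"wx":0,"wy":0,"wz":0},
  {"dx":0,"dy":0,"dz":-0.012,"wx":0,"wy":0,"wz":0},
  {"dx":0,"dy":0,"dz":-0.012,"wx":0,"wy":0,"wz":0},
  {"dx":0,"dy":0,"dz":-0.012,"wx":0,"wy":0,"wz":0},
])

```text
time_s: 25.82
eef_pos: [0.6004, -0.1359, 0.091]
eef_rot: [0.0, 0.72, 0.694, 0.0]
wrist_force: [-2.7, 0.9, 1.2]
opening: 0.401
grasp_force: 61.3
```

Seated: the wrist force went from -5 to +1 N at the expected height. I open and rise.

Call:
servo_tool([
  {"dx":0,"dy":0,"dz":0,"wx":0,"wy":0,"wz":0},
  {"dx":0,"dy":0,"dz":0,"wx":0,"wy":0,"wz":0},
  {"dx":0,"dy":0,"dz":0,"wx":0,"wy":0,"wz":0},
  {"dx":0,"dy":0,"dz":0,"wx":0,"wy":0,"wz":0},
  {"dx":0,"dy":0,"dz":0,"wx":0,"wy":0,"wz":0},
], jaw=1)

```text
time_s: 26.23
eef_pos: [0.6005, -0.1361, 0.0905]
eef_rot: [0.0, 0.72, 0.694, 0.0]
wrist_force: [0.3, 0.1, -0.6]
opening: 0.998
grasp_force: 0.0
```

Call:
servo_tool([
  {"dx":0,"dy":0,"dz":0.1,"wx":0,"wy":0,"wz":0},
  {"dx":0,"dy":0,"dz":0.3,"wx":0,"wy":0,"wz":0},
  {"dx":0,"dy":0,"dz":0.5,"wx":0,"wy":0,"wz":0},
  {"dx":0,"dy":0,"dz":0.75,"wx":0,"wy":0,"wz":0},
  {"dx":0,"dy":0,"dz":1,"wx":0,"wy":0,"wz":0},
])

```text
time_s: 26.65
eef_pos: [0.6001, -0.1359, 0.1918]
eef_rot: [-0.0, 0.72, 0.694, -0.0]
wrist_force: [0.6, -0.4, 0.3]
opening: 0.997
grasp_force: 0.0
```

Call:
servo_tool([
  {"dx":-0.2,"dy":0,"dz":0.1,"wx":0,"wy":0,"wz":0},
  {"dx":-0.4,"dy":0,"dz":0.2,"wx":0,"wy":0,"wz":0},
  {"dx":-0.6,"dy":0,"dz":0.3,"wx":0,"wy":0,"wz":0},
  {"dx":-0.8,"dy":0,"dz":0.4,"wx":0,"wy":0,"wz":0},
  {"dx":-0.8,"dy":0,"dz":0.4,"wx":0,"wy":0,"wz":0},
])

```text
time_s: 27.07
eef_pos: [0.5189, -0.1362, 0.2334]
eef_rot: [0.001, 0.72, 0.694, 0.0]
wrist_force: [1.5, -0.2, -0.7]
opening: 0.998
grasp_force: 0.0
```

```bash
python3 - <<'E'
from h import *
t=grab('top','top4'); s=grab('side','side4')
a=cv2.resize(t['frame'][130:210,250:370],(350,233),interpolation=cv2.INTER_CUBIC)
b=cv2.resize(s['frame'][120:290,235:405],(600,600),interpolation=cv2.INTER_CUBIC)
o=np.zeros((600,800,3),np.uint8); o[:,:450]=b[:,60:510]; o[:233,450:]=a
cv2.imwrite('pics/c5.png',o[:,:,::-1])
E
```

```text
(no output)
```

View pics/c5.png

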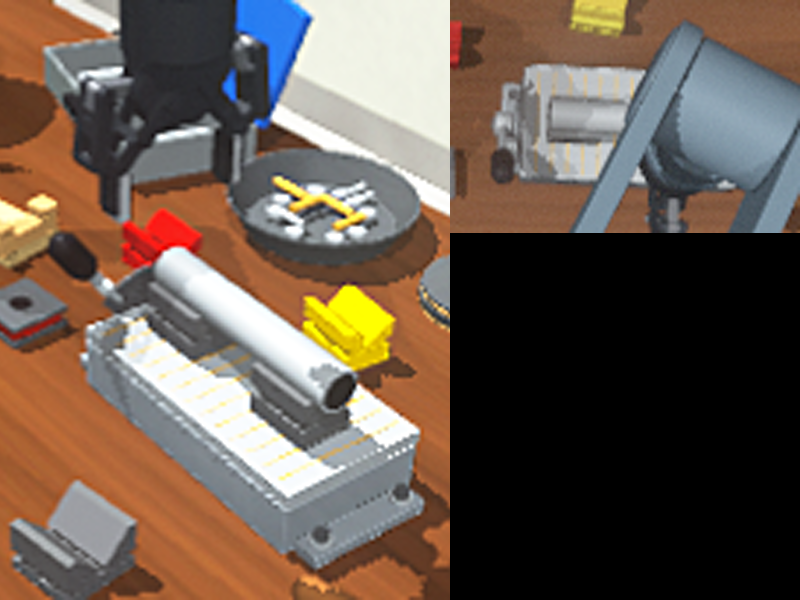

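The tube lies level in both Vs, from (175,260) to (335,385) in the side crop. The lever is over at (75,255) and the gripper is clear.

```bash
python3 -c "
from bench import workorder; print(workorder.hand_in())"
```

```text
the job is handed in; nothing more can be done
None
```

The job is handed in: both alike V-blocks stand in line on the chuck, the lever is over at ON, and the tube lies level and released in both Vs; the hand-in returned no verdict.

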